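# Load the rack shaker and start its clamp screw

### The arm

A 6-joint arm with a two-finger parallel gripper is mounted at the origin on the work surface. World frame = base frame: x ahead of the robot, y to its left, z up, the work surface at z = 0. Lengths are in m, angles in rad, forces in N, time in s.
With the tool pointing down it reaches from about 0.35 to 0.775 m from the base axis. Payload 7.3 kg.
Tool frame: the origin (TCP) lies at the very end of the fingers, on their centre line; the grasp point (between the pads) lies 19 mm behind it (robot.pinch_z is the distance from the TCP to the grasp point, in m); z points along the fingers, y is the line along which they close (so a half turn about z gives the same grasp; the last joint's range is limited). The gripper opens to 92 mm and grips with 3 to 60 N. Pads are 19 mm wide; open, the fingers measure 130 mm over their backs; the gripper's body (75 mm by 190 mm) begins 47 mm behind the grasp point.
Start: joints at [1.005, 0.342, 1.524, -0, 1.275, -0.146], TCP at [0.214, 0.479, 0.227] pointing down, gripper open.
Joint ranges: [-2.53, 2.53], [-0.77, 2.02], [0.04, 2.7], [-1, 4.14], [0.28, 2.66], [-3.11, 3.11]. Speed limits (rad/s): [2.57, 2.57, 3.14, 3.14, 3.14, 3.14].

### API

Orientations are given as [roll, pitch, yaw] about the fixed x, y, z axes, in that order (R = Rz(yaw) Ry(pitch) Rx(roll)).
In Python, from cell import robot gives the robot as it stands.
- The arm moves only by the tool move_arm, never from a script. Its argument "motion" is a list of rows, each a list of 6 numbers: the shift along the tool's x, y, z in units of 0.1 m (1.0 is 0.1 m), then the turn, a rotation vector about the tool's x, y, z in units of pi rad (1.0 is pi rad). In form: [[dx, dy, dz, rx, ry, rz], ...]. A call has 1 to 12 rows; each row is the pose to reach, as a shift and turn from the pose commanded when the call began, along the tool's axes at that moment, turning the shorter way round; what a row does not reach only later rows make up. A row lasts 1/8 s, in which the tool goes at most 62.5 mm and 10.7 degrees, less where a joint would pass 70% of its speed; a pose out of reach is approached as far as the arm can. A call with a number of a shift or a turn outside -1 to 1 is refused whole. A call with a gripper value outside its range is refused whole. "fingers" is the opening, from -1 (shut) to 1 (fully open), set as the call begins (left out, the last holds). The fingers move at their own pace and stop on an object; "newtons" is the grip in N (left out, the last holds). Time passes only in rows, so rows that repeat a pose let the fingers close. It gives the time, the measured TCP pose, the force, the opening and the grip force at its end, in the units of the state.
- robot.observe(): the state, without advancing time (a new reading comes with each control period).
- robot.read_camera(name): name is "scene" or "top" or "wrist"; returns a dict with "image" (400x640x3 uint8, red, green, blue), "range_z" (400x640 float32, m along the optical axis (not along the pixel's ray), 0 where there is no reading), "vfov" (degrees; the focal length in pixels is half the picture's height over the tangent of half this angle, whatever the lens; pixels are square), "cx", "cy" (the principal point, pixels), "extrinsics" (4x4, takes a point from camera to world coordinates); the wrist camera has in their place "hand_eye" (4x4, takes a point from camera to tool coordinates, whose origin is the TCP and whose axes are the flange's). Camera axes: x right, y up, looking along -z (the intrinsics and any distortion apply to the point x, -y, -z); pixel columns grow to the right and rows downward; lengths in m; the calibration is good to about 2 mm. The wrist camera is an equidistant fisheye: a pixel r from the principal point sees the ray r / f radians off the axis. A picture is of the moment at which its call begins: read the wrist's pose just before it.
- robot.hand_in(): hands the job in; it is judged then, once.
The state is a dict: "time": time; "qpos": joint angles; "qvel": joint speeds; "joint_efforts": joint torques, N m; "tool_pos": TCP position; "tool_rot": TCP orientation; "contact_force": force on the tool from outside, world axes, zero at the start; "torque": the same for the moment, N m; "opening": finger opening in m; "grip_force": force on a finger pad.
Only numpy, scipy, OpenCV 4.12 (cv2) and the standard library are available. Lean on these libraries where they do the work, as an engineer would, in place of code of your own. Each camera call takes 0.05 s, during which the arm holds its last target. There are 200 camera calls.

### The job

Slide the blue tube rack along its rails, in under the clamp bridge, until it is fully home against the red end stop. Then turn the clamp screw by its orange crank sleeve: first backward (counter-clockwise from above) until you feel the screw drop off the start of its thread, then forward (clockwise) one full turn, so that the thread is started but not tightened. Finish while still gripping the crank sleeve, holding the screw there with the rack still home, and leave everything else on the bench where it was.

Things in the scene. Friction and masses are not known exactly. Their poses are not given: they have to be found in the camera images.
- shaker: fixed rack shaker, cream base 170 (x) by 420 (y) mm, deck 50 mm above the bench. Origin: on the bench below the screw's axis; +y is the way the rack slides in, +x across, z up. Base spans y -285 to +135 mm. Guide rails 18 mm high, inner faces at x +-37 mm. Blue bridge at y -25 to +25 mm: underside 114, top 128 mm above the bench; on it a dark round boss, 50 mm across, to 160 mm
- end_stop (a point): middle of the red end stop's face, 65 mm above the bench, at shaker y = +50 mm, between the rails; the home rack's inner end touches it. Does not move
- rack: loose blue tube rack, 70 (x) by 200 (y) by 45 (z) mm, 0.3 to 0.6 kg, on the deck between the rails, axes along the shaker's; origin: centre of its underside. Capped tubes stand 11 mm above its top at y -38 to +94 mm. Fully home its origin is at shaker y = -50 mm; it starts 70 to 120 mm short of that
- rack_fin (a point): centre of the top edge of the rack's white upright grip fin: 12 mm thick (rack x), 36 mm long (rack y), rising 42 mm above the rack's top, at rack y = -75 mm; this point is 137 mm above the bench
- screw_axis (a point): on the clamp screw's vertical axis, at the boss's top face, 160 mm above the bench; does not move
- crank_sleeve: orange upright sleeve, 18 mm across, 36 mm high, 50 mm from the screw's axis; origin at its middle, about 220 mm above the bench. Spins freely on its crank pin, so a gripper can carry it round without turning; slides on the pin on a soft spring (200 N/m, 14 mm up, 8 down), so the screw (0.6 kg) can rise and drop while it is held. Pin top 37 mm above, crank arm 28 mm below its middle
- screw_lift (a joint): height of the clamp screw, m: 0 on the crest of the thread's start, negative lower. It rests on its thread by its weight; pitch 6 mm. Turned backward it climbs to 0, then drops 6 mm to about -0.006 (the thread drop). One turn forward from there screws it down to about -0.012; pulled up it has 1 mm of play. Yellow rings on its shank, 6 mm apart, show its height
- screw_turn (a joint): angle of the clamp screw, rad, growing forward (clockwise from above); the crank points along the shaker's -x at 0. Starts at 1.0 to 2.6; turned backward, it drops after 0.5 to 3.1 rad, at a reading between -0.5 and 0.5. Turns with little friction and stays where it is left; range -3 to 9.5
- jar: small amber jar with white cap, 38 mm across, 45 mm high, standing loose on the shaker's deck beyond the end stop; leave alone
- beaker: glass beaker, 68 mm across, 85 mm high; leave alone
- tip_box: green box of pipette tips, 85 by 120 by 66 mm; leave alone
- reagent: amber reagent bottle with blue cap, 70 mm across, 140 mm high; leave alone
- pipette: white pipette lying on the bench, about 220 mm long; leave alone
- tube_block: orange tube block, 90 by 130 by 50 mm, with two tubes in it; leave alone
Mind the look-alikes: they are no part of the job. What is shaped like the rack but pink is not meant.

How it is judged:
By the outcome, as a careful person would: the job done as asked, in the order asked, and still so for the second after the job is handed in, while the arm keeps its last pose, push and grip.
It also fails if it takes over 61 s, if anything falls off the work surface, if the arm or the gripper's body presses on something with over 40 N, if the wrist force passes 120 N, or if a joint passes its speed limit or range.

## Working session

There is one attempt and no reset: what is moved stays moved. The work goes in short steps, Python scripts to look and compute and a tool call to move; the robot and the scene stay as the last step left them, time stands still between calls to the robot, and variables do not carry over. Pictures are saved under pics/ and viewed, at most 10 in all, crops included, and the job is handed in when it is done.

Besides the shell and the picture viewer there is one more tool, called as name(argument=value, ...), one argument or row to a line, values as JSON. move_arm: Moves the arm, as the interface text tells. Shifts and turns lie within -1 to 1; 1 stands for 0.1 m of shift or pi rad of turn. Its arguments: {"type":"object","properties":{"motion":{"type":"array"},"fingers":{"type":"number"},"newtons":{"type":"number"}},"required":["motion"]}

```bash
mkdir -p pics; ls
cat > h.py <<'E'
import numpy as np, cv2
from scipy.spatial.transform import Rotation as R
from cell import robot
def snap(n,f):
    c=robot.read_camera(n); cv2.imwrite('pics/'+f+'.png',c['image'][:,:,::-1]); np.savez(f'{f}.npz',**{k:v for k,v in c.items()}); return c
def px(c,u,v,z=None):
    "pixel to world; by range or, if z given, on plane z"
    f=200/np.tan(np.radians(float(c['vfov']))/2); E=c['extrinsics']
    d=np.array([(u-c['cx'])/f,-(v-c['cy'])/f,-1.])
    if z is None: return (E@np.append(d*c['range_z'][int(v),int(u)],1))[:3]
    w=E[:3,:3]@d; return E[:3,3]+w*(z-E[2,3])/w[2]
E
python3 - <<'E'
from h import *
a=snap('scene','s1');b=snap('top','t1')
for c in(a,b):print(c['vfov'],c['cx'],c['cy'],c['extrinsics'].round(3).tolist(),[k for k in c])
print(robot.observe())
E
```

```text
pics
53.146685312845754 317.6788215265357 200.46401116716228 [[0.424, -0.649, 0.631, 1.23], [0.905, 0.317, -0.282, -0.349], [-0.017, 0.692, 0.722, 1.02], [0.0, 0.0, 0.0, 1.0]] ['image', 'range_z', 'vfov', 'cx', 'cy', 'extrinsics']
47.1740323360255 323.90598406072917 201.55372715363416 [[0.016, 0.992, -0.126, 0.287], [-1.0, 0.013, -0.022, -0.022], [-0.02, 0.127, 0.992, 1.726], [0.0, 0.0, 0.0, 1.0]] ['image', 'range_z', 'vfov', 'cx', 'cy', 'extrinsics']
{'time': 0.1, 'qpos': array([ 1.00500374e+00,  3.42673678e-01,  1.52492528e+00, -2.54663747e-05,
        1.27542040e+00, -1.46010606e-01]), 'qvel': array([-0.00243568, -0.00277966, -0.00292252, -0.00026567,  0.0014622 ,
       -0.00105063]), 'joint_efforts': array([ 1.04793828e-03, -4.32003558e+01, -2.44696355e+01,  7.18064792e-02,
        5.26508724e-02, -9.02589909e-05]), 'tool_pos': array([0.21375968, 0.47910396, 0.22610244]), 'tool_rot': array([-3.14017759e+00, -1.83480088e-04,  2.72181798e+00]), 'contact_force': array([ 0.33350297, -0.43801345,  0.23182639]), 'torque': array([0.06562559, 0.06402112, 0.0577565 ]), 'grip_force': 0.0, 'opening': 0.09141038951924164}
```

View pics/s1.png

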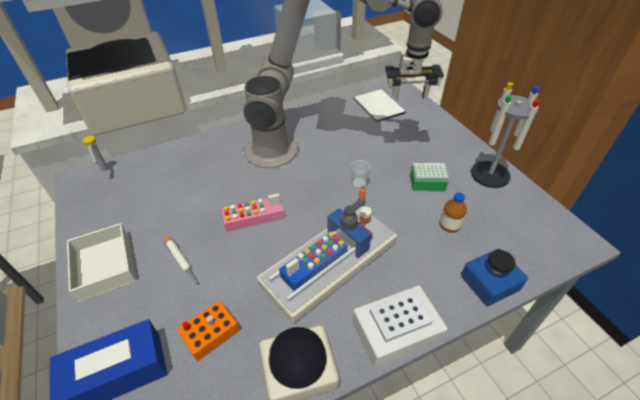

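View pics/t1.png

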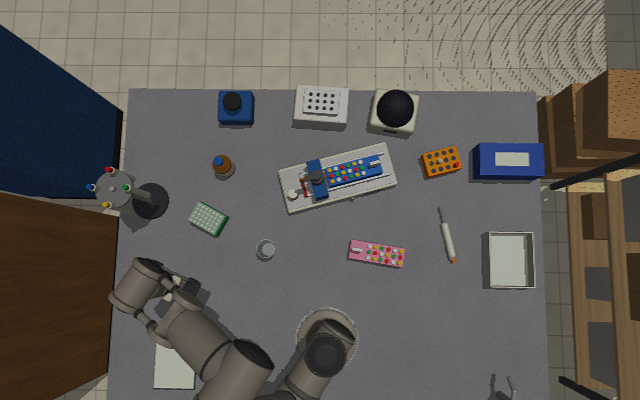

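Run:
```python
from h import *
t=cv2.imread('pics/t1.png')[135:220,270:403];cv2.imwrite('pics/t1c.png',cv2.resize(t,None,fx=6,fy=6,interpolation=2))
t=cv2.imread('pics/s1.png')[175:320,250:405];cv2.imwrite('pics/s1c.png',cv2.resize(t,None,fx=4,fy=4,interpolation=2))
```

```text
(no output)
```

View pics/t1c.png

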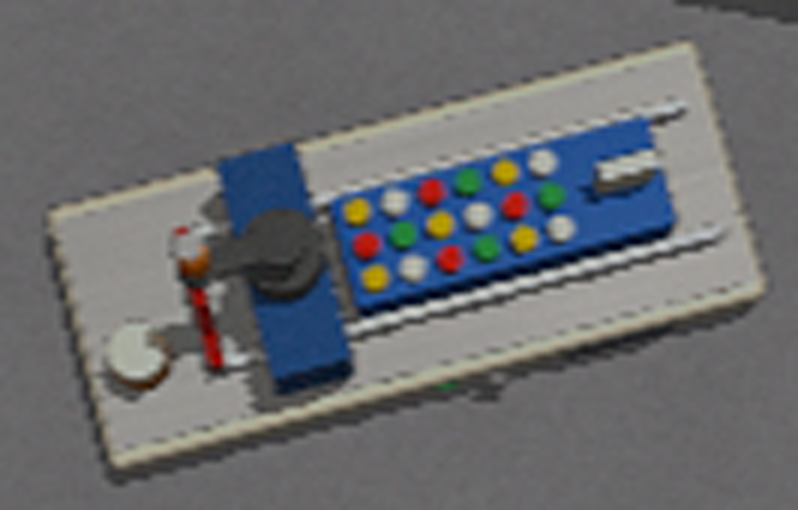

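View pics/s1c.png

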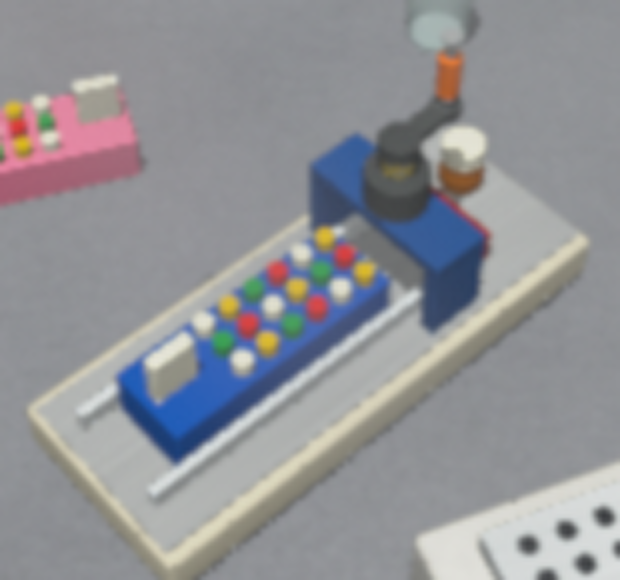

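Run:
```python
from h import *
t=dict(np.load('t1.npz'));s=dict(np.load('s1.npz'))
T=lambda u,v,z=None:px(t,270+u/6,135+v/6,z); S=lambda u,v,z=None:px(s,250+u/4,175+v/4,z)
c=np.array([T(*p,.05) for p in[(50,212),(690,43),(765,290),(115,465)]]);print(c.round(4))
sc=np.array([S(*p,.05) for p in[(30,410),(170,568),(588,240)]]);print('scene corners',sc.round(4))
# rigid fit: shaker coords
m=np.array([[85,135],[85,-285],[-85,-285],[-85,135]])/1e3
def fit(m,w):
    a=m-m.mean(0);b=w[:,:2]-w[:,:2].mean(0);U,_,V=np.linalg.svd(a.T@b);r=(U@V).T;o=w[:,:2].mean(0)-r@m.mean(0);return r,o,np.abs(m@r.T+o-w[:,:2]).max()
r,o,e=fit(m,c);print(o,np.degrees(np.arctan2(r[1,0],r[0,0])),np.linalg.det(r),e)
m2=np.array([[-85,-285],[85,-285],[85,135]])/1e3
r2,o2,e2=fit(m2,sc);print(o2,np.degrees(np.arctan2(r2[1,0],r2[0,0])),e2)
ws=lambda p,r=(r+r2)/2,o=(o+o2)/2:(np.round(r.T@(p[:2]-o),4),p.round(4))
print('fin',ws(T(627,167,.137)),ws(S(170,352,.137)), T(627,167))
print('sleeve',ws(S(449,75,.22)),ws(S(449,75)),'top',ws(T(193,262,.22)),ws(T(183,238,.25)))
print('endstop',ws(T(207,330,.068)),'boss',ws(T(282,250,.16)))
```

```text
[[ 0.6153  0.1872  0.05  ]
 [ 0.7273 -0.2096  0.05  ]
 [ 0.5718 -0.2555  0.05  ]
 [ 0.4579  0.1427  0.05  ]]
scene corners [[ 0.5811 -0.2525  0.05  ]
 [ 0.7366 -0.2094  0.05  ]
 [ 0.623   0.1876  0.05  ]]
[0.57252868 0.03832804] 15.890148709376433 0.9999999999999999 0.005060431466862081
[0.57915321 0.03982751] 16.24754792363981 0.00566605778437837
fin (array([-0.0046, -0.2088]), array([ 0.6292, -0.1628,  0.137 ])) (array([ 0.0031, -0.2102]), array([ 0.637, -0.162,  0.137])) [ 0.62987795 -0.16310904  0.13403319]
sleeve (array([-0.0003,  0.0501]), array([0.5617, 0.0872, 0.22  ])) (array([0.0046, 0.0444]), array([0.568 , 0.083 , 0.2276])) top (array([-0.0075,  0.0504]), array([0.5546, 0.0855, 0.22  ])) (array([0.0011, 0.0517]), array([0.5625, 0.0891, 0.25  ]))
endstop (array([-0.0215,  0.0559]), array([0.5397, 0.0868, 0.068 ])) boss (array([-0.0029,  0.0001]), array([0.573 , 0.0383, 0.16  ]))
```

Top view: the blue rack and fin are at the right of the shaker and the crank points to shaker +y (turn ≈1.5). The scene view agrees. The shaker origin is at about (0.576, 0.039) with yaw 16°, and the fin at about (0.633, -0.162). I'll move above the fin.

move_arm(
  motion=[
    [-0.2,-0.13,-0.1,0,0,0.055],
    [-0.4,-0.26,-0.2,0,0,0.11],
    [-0.6,-0.38,-0.3,0,0,0.166],
    [-0.8,-0.51,-0.4,0,0,0.222],
    [-1,-0.64,-0.5,0,0,0.277],
    [-1,-0.64,-0.5,0,0,0.277],
  ],
  fingers=0.0,
)

```text
time: 0.85
tool_pos: [0.2799, 0.3796, 0.2772]
tool_rot: [3.141, -0.0, 1.85]
contact_force: [0.4, 0.3, -0.0]
opening: 0.0463
grip_force: 0.0
```

move_arm(
  motion=[
    [-0.4,0.13,0,0,0,0],
    [-0.8,0.26,0,0,0,0],
    [-1,0.32,0,0,0,0],
  ],
)

```text
time: 1.23
tool_pos: [0.338, 0.2922, 0.2761]
tool_rot: [-3.141, 0.0, 1.854]
contact_force: [-0.1, -0.4, -0.0]
opening: 0.046
grip_force: 0.0
```

move_arm(
  motion=[
    [-0.4,0.13,0,0,0,0],
    [-0.8,0.26,0,0,0,0],
    [-1,0.32,0,0,0,0],
  ],
)

```text
time: 1.6
tool_pos: [0.3966, 0.205, 0.276]
tool_rot: [-3.141, -0.0, 1.854]
contact_force: [0.4, 0.5, -0.3]
opening: 0.046
grip_force: 0.0
```

move_arm(
  motion=[
    [-0.4,0.13,0,0,0,0],
    [-0.8,0.26,0,0,0,0],
    [-1,0.32,0,0,0,0],
  ],
)

```text
time: 1.98
tool_pos: [0.4553, 0.1178, 0.2759]
tool_rot: [-3.141, -0.0, 1.854]
contact_force: [-0.3, 0.5, 0.4]
opening: 0.0461
grip_force: 0.0
```

move_arm(
  motion=[
    [-0.4,0.13,0,0,0,0],
    [-0.8,0.26,0,0,0,0],
    [-1,0.32,0,0,0,0],
  ],
)

```text
time: 2.35
tool_pos: [0.5138, 0.0306, 0.2758]
tool_rot: [-3.14, -0.001, 1.853]
contact_force: [0.1, 0.2, -0.5]
opening: 0.0462
grip_force: 0.0
```

move_arm(
  motion=[
    [-0.4,0.13,0,0,0,0],
    [-0.8,0.26,0,0,0,0],
    [-1,0.32,0,0,0,0],
  ],
)

```text
time: 2.72
tool_pos: [0.5722, -0.0565, 0.2758]
tool_rot: [-3.141, -0.001, 1.853]
contact_force: [0.2, -0.0, -0.1]
opening: 0.0462
grip_force: 0.0
```

move_arm(
  motion=[
    [-0.4,0.13,0,0,0,0],
    [-0.8,0.26,0,0,0,0],
    [-1,0.32,0,0,0,0],
    [-1,0.32,0,0,0,0],
  ],
)

```text
time: 3.22
tool_pos: [0.6302, -0.1432, 0.2753]
tool_rot: [-3.14, -0.002, 1.852]
contact_force: [-0.1, -0.5, -0.4]
opening: 0.0461
grip_force: 0.0
```

Look from the wrist.

```bash
cat >> h.py <<'E'
def wsnap(f):
    o=robot.observe(); c=robot.read_camera('wrist')
    T=np.eye(4);T[:3,:3]=R.from_euler('xyz',o['tool_rot']).as_matrix();T[:3,3]=o['tool_pos']
    c['E']=T@c['hand_eye']; np.savez(f+'.npz',**c); cv2.imwrite('pics/'+f+'.png',c['image'][:,:,::-1]); return c
def wpx(c,u,v,z=None):
    f=200/np.tan(np.radians(float(c['vfov']))/2); x,y=u-c['cx'],v-c['cy']; r=np.hypot(x,y); th=r/f
    d=np.array([x/r*np.tan(th),-y/r*np.tan(th),-1.]) if r>0 else np.array([0,0,-1.])
    E=c['E']
    if z is None: return (E@np.append(d*c['range_z'][int(v),int(u)],1))[:3]
    w=E[:3,:3]@d; return E[:3,3]+w*(z-E[2,3])/w[2]
E
python3 - <<'E'
from h import *
c=wsnap('w1');print(c['vfov'],c['cx'],c['cy'],c['hand_eye'].round(3).tolist(),c['E'][:3,3])
cv2.imwrite('pics/w1b.png',cv2.resize(c['image'][:,:,::-1],(800,500),interpolation=2))
E
```

```text
65.70646984690485 316.4441745043388 195.83014331781865 [[-0.001, 0.957, 0.289, 0.078], [1.0, 0.002, -0.001, 0.0], [-0.002, 0.289, -0.957, -0.158], [0.0, 0.0, 0.0, 1.0]] [ 0.60894687 -0.06826886  0.43301935]
```

View pics/w1b.png

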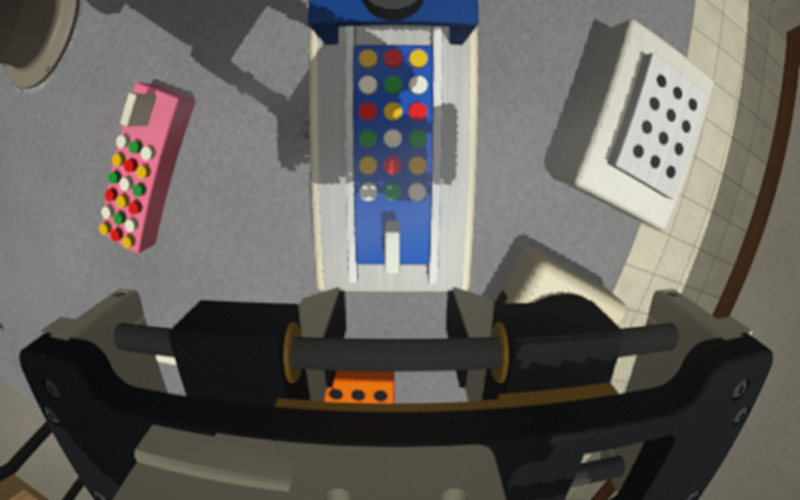

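Run:
```python
from h import *
c=dict(np.load('w1.npz'))
for p in[(392.5,233),(392.5,273),(392.5,253)]:
    u,v=p[0]/1.25,p[1]/1.25; print(wpx(c,u,v,.137),wpx(c,u,v))
# deck edges & rack edges for x direction
for p,z in[((317,215),.05),((470,215),.05),((317,150),.05),((473,150),.05),((357,264),.095),((431,264),.095),((310,22),.128),((477,22),.128)]:
    print(p,wpx(c,p[0]/1.25,p[1]/1.25,z).round(4))
```

```text
[ 0.62854486 -0.14481597  0.137     ] [ 0.62868221 -0.14535246  0.1349253 ]
[ 0.63781867 -0.17733601  0.137     ] [ 0.637839   -0.1774128   0.13679159]
[ 0.63310643 -0.16080383  0.137     ] [ 0.63309303 -0.16075254  0.1371641 ]
(317, 215) [ 0.5546 -0.1702  0.05  ]
(470, 215) [ 0.7052 -0.1269  0.05  ]
(317, 150) [ 0.5386 -0.1056  0.05  ]
(473, 150) [ 0.6875 -0.0628  0.05  ]
(357, 264) [ 0.6078 -0.1934  0.095 ]
(431, 264) [ 0.6738 -0.1744  0.095 ]
(310, 22) [0.5187 0.0016 0.128 ]
(477, 22) [0.6453 0.0377 0.128 ]
```

move_arm(
  motion=[
    [-0.18,-0.02,0.3,0,0,0],
    [-0.18,-0.02,0.6,0,0,0],
    [-0.18,-0.02,0.9,0,0,0],
  ],
)

```text
time: 3.65
tool_pos: [0.6326, -0.1592, 0.1861]
tool_rot: [3.141, -0.001, 1.854]
contact_force: [0.2, -0.8, -0.1]
opening: 0.0458
grip_force: 0.0
```

move_arm(
  motion=[
    [0,0,0.25,0,0,0],
    [0,0,0.5,0,0,0],
    [0,0,0.77,0,0,0],
    [0,0,0.77,0,0,0],
  ],
)

```text
time: 4.15
tool_pos: [0.6314, -0.1588, 0.1079]
tool_rot: [-3.138, -0.003, 1.854]
contact_force: [-0.0, 0.0, -0.1]
opening: 0.0462
grip_force: 0.0
```

move_arm(
  motion=[
    [0,0,0,0,0,0],
    [0,0,0,0,0,0],
    [0,0,0,0,0,0],
    [0,0,0,0,0,0],
  ],
  fingers=-1,
  newtons=15,
)

```text
time: 4.65
tool_pos: [0.633, -0.1611, 0.1103]
tool_rot: [3.141, 0.0, 1.852]
contact_force: [0.1, 0.3, 1.4]
opening: 0.012
grip_force: 15.0
```

move_arm(
  motion=[
    [0.08,0,0,0,0,0],
    [0.18,0,0,0,0,0],
    [0.3,0,0,0,0,0],
    [0.42,0,0,0,0,0],
    [0.54,0,0,0,0,0],
    [0.66,0,0,0,0,0],
    [0.74,0,0,0,0,0],
    [0.76,0,0,0,0,0],
  ],
)

```text
time: 5.65
tool_pos: [0.6122, -0.0874, 0.1103]
tool_rot: [3.141, 0.001, 1.852]
contact_force: [1.4, -5.6, 4.8]
opening: 0.012
grip_force: 15.0
```

move_arm(
  motion=[
    [0.02,0,0,0,0,0],
    [0.04,0,0,0,0,0],
  ],
)

```text
time: 5.9
tool_pos: [0.6113, -0.0844, 0.1103]
tool_rot: [3.14, 0.001, 1.852]
contact_force: [1.9, -5.9, 5.3]
opening: 0.0124
grip_force: 15.0
```

move_arm(
  motion=[
    [0.02,0,0,0,0,0],
    [0.04,0,0,0,0,0],
  ],
)

```text
time: 6.15
tool_pos: [0.6102, -0.0806, 0.1103]
tool_rot: [3.14, 0.001, 1.851]
contact_force: [1.6, -5.4, 5.5]
opening: 0.0119
grip_force: 15.0
```

move_arm(
  motion=[
    [0.02,0,0,0,0,0],
    [0.03,0,0,0,0,0],
  ],
)

```text
time: 6.4
tool_pos: [0.6096, -0.0786, 0.1103]
tool_rot: [3.14, 0.003, 1.852]
contact_force: [2.7, -9.8, 4.9]
opening: 0.0119
grip_force: 15.0
```

move_arm(
  motion=[
    [0.02,0,0,0,0,0],
    [0.03,0,0,0,0,0],
  ],
)

```text
time: 6.65
tool_pos: [0.6092, -0.0783, 0.1106]
tool_rot: [3.14, 0.007, 1.851]
contact_force: [3.1, -20.2, 4.0]
opening: 0.0118
grip_force: 15.0
```

move_arm(
  motion=[
    [0.02,0,0,0,0,0],
    [0.03,0,0,0,0,0],
  ],
)

```text
time: 6.9
tool_pos: [0.6085, -0.0761, 0.1106]
tool_rot: [3.14, 0.008, 1.851]
contact_force: [3.1, -20.0, 3.5]
opening: 0.012
grip_force: 15.0
```

move_arm(
  motion=[
    [0,0,0,0,0,0],
    [0,0,0,0,0,0],
    [0,0,0,0,0,0],
  ],
  fingers=0.1,
)

```text
time: 7.28
tool_pos: [0.6067, -0.0706, 0.1091]
tool_rot: [-3.14, -0.001, 1.852]
contact_force: [0.6, 0.1, -0.2]
opening: 0.0372
grip_force: 0.0
```

move_arm(
  motion=[
    [0,0,-0.2,0,0,0],
    [0,0,-0.6,0,0,0],
    [0,0,-1,0,0,0],
  ],
)

```text
time: 7.65
tool_pos: [0.6068, -0.0708, 0.2103]
tool_rot: [-3.14, -0.001, 1.852]
contact_force: [0.6, -0.5, -0.3]
opening: 0.05
grip_force: 0.0
```

move_arm(
  motion=[
    [0,0,-0.4,0,0,0],
    [0,0,-0.9,0,0,0],
    [0,0,-0.9,0,0,0],
    [0,0,-0.9,0,0,0],
  ],
)

```text
time: 8.15
tool_pos: [0.6068, -0.071, 0.2989]
tool_rot: [-3.141, -0.001, 1.852]
contact_force: [-0.4, 0.2, -0.2]
opening: 0.0505
grip_force: 0.0
```

Run:
```python
from h import *
c=wsnap('w2');print(robot.observe()['tool_pos'],robot.observe()['tool_rot'])
cv2.imwrite('pics/w2b.png',cv2.resize(c['image'][:300,120:520,::-1],(800,600),interpolation=2))
```

```text
[ 0.60662874 -0.07106206  0.29816745] [-3.13924579e+00 -1.69126245e-03  1.85203044e+00]
```

View pics/w2b.png

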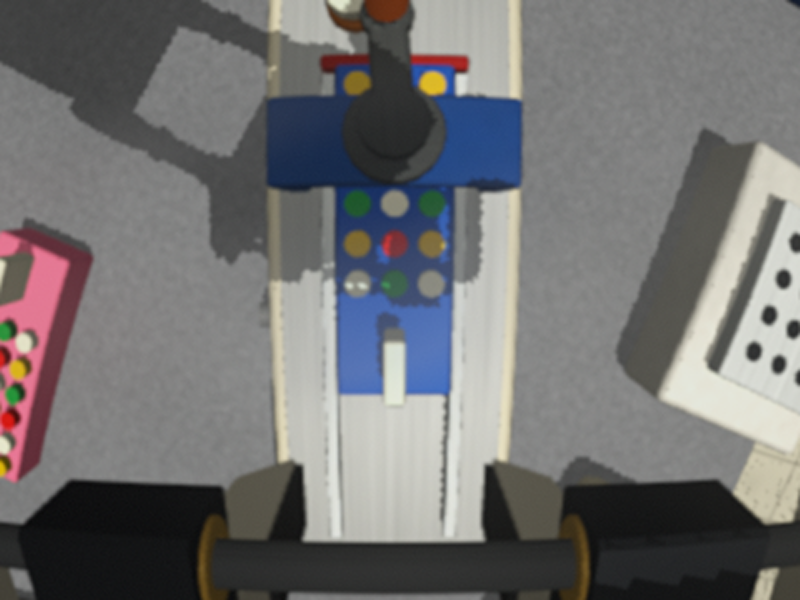

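Run:
```python
from h import *
c=dict(np.load('w2.npz'))
q=lambda u,v,z=None:wpx(c,120+u/2,v/2,z).round(4)
print('fin',q(394,373,.137),q(394,373)); print('boss',q(394,132,.16)); 
print('bridge edges',q(268,140,.128),q(521,140,.128),'stop top L R',q(322,63,.08),q(468,63,.08),q(340,63))
for y in (1,4,8,12): print('sleeve',q(388,y),q(388,y,.238))
r=np.array([-.277,.9608]);f=q(394,373,.137)[:2];print('origin from fin',f+.125*r)
```

```text
fin [ 0.6099 -0.0781  0.137 ] [ 0.6099 -0.0779  0.1376]
boss [0.5757 0.0407 0.16  ]
bridge edges [0.5116 0.0239 0.128 ] [0.6396 0.0608 0.128 ] stop top L R [0.5193 0.0812 0.08  ] [0.6034 0.1056 0.08  ] [0.5297 0.084  0.0795]
sleeve [0.5618 0.0805 0.2293] [0.5627 0.0776 0.238 ]
sleeve [0.5618 0.0804 0.226 ] [0.563  0.0764 0.238 ]
sleeve [0.5617 0.0804 0.2212] [0.5634 0.0749 0.238 ]
sleeve [0.5618 0.0801 0.2171] [0.5639 0.0734 0.238 ]
origin from fin [0.575275 0.042   ]
```

Home: the rack's blue end meets the red stop (crop row ~66), and the fin point agrees with the stop position. The sleeve centre is at about (0.560, 0.089), 50 mm from the axis at (0.5753, 0.0415). I'll approach it.

move_arm(
  motion=[
    [0.3,0,0,0,0,0],
    [0.7,0,0,0,0,0],
    [0.9,0,0,0,0,0],
  ],
)

```text
time: 8.57
tool_pos: [0.5813, 0.0166, 0.2983]
tool_rot: [-3.139, -0.001, 1.853]
contact_force: [0.3, -0.3, 0.5]
opening: 0.0506
grip_force: 0.0
```

move_arm(
  motion=[
    [0.3,-0.01,0,0,0,0],
    [0.6,-0.01,0,0,0,0],
    [0.77,-0.01,0,0,0,0],
    [0.77,-0.01,0,0,0,0],
  ],
)

```text
time: 9.07
tool_pos: [0.5599, 0.0891, 0.2994]
tool_rot: [-3.141, 0.0, 1.853]
contact_force: [0.0, 0.4, -0.7]
opening: 0.0506
grip_force: 0.0
```

Run:
```python
from h import *
c=wsnap('w3');print(robot.observe()['tool_pos'])
cv2.imwrite('pics/w3b.png',cv2.resize(c['image'][100:400,120:520,::-1],(800,600),interpolation=2))
```

```text
[0.56012861 0.08834677 0.29945698]
```

View pics/w3b.png

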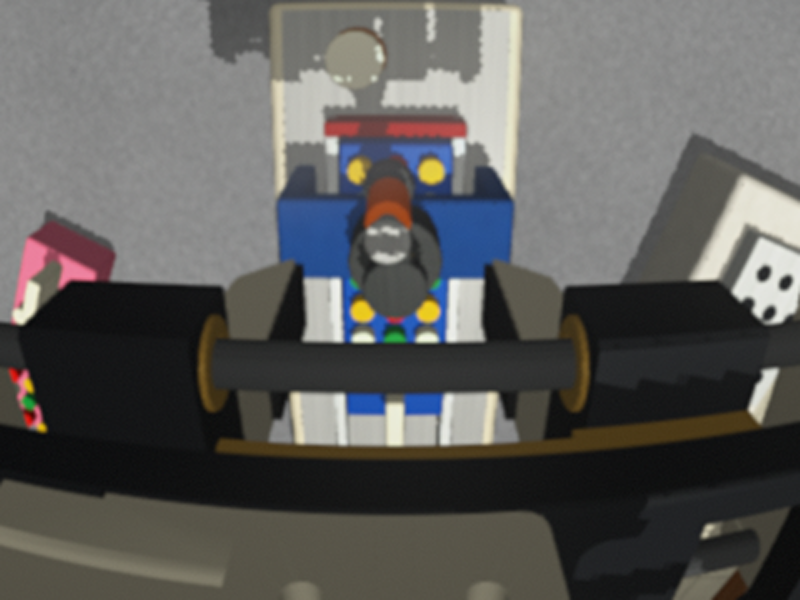

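Rack still home at the stop. The pin top at (387,240) sits between the fingers.

Run:
```python
from h import *
c=dict(np.load('w3.npz'))
q=lambda u,v,z=None:wpx(c,120+u/2,100+v/2,z).round(4)
print(q(387,240,.257),q(387,240),q(387,252),q(387,228), q(388,205))
```

```text
[0.5581 0.089  0.257 ] [0.5582 0.0887 0.2562] [0.5594 0.0845 0.2566] [0.557  0.093  0.2564] [0.5565 0.0954 0.2382]
```

move_arm(
  motion=[
    [0,-0.02,0.3,0,0,0],
    [0,-0.02,0.6,0,0,0],
    [0,-0.02,0.8,0,0,0],
    [0,-0.02,0.93,0,0,0],
    [0,-0.02,0.93,0,0,0],
  ],
)

```text
time: 9.75
tool_pos: [0.558, 0.0874, 0.206]
tool_rot: [-3.14, -0.0, 1.851]
contact_force: [-0.2, 0.2, 1.3]
opening: 0.0504
grip_force: 0.0
```

move_arm(
  motion=[
    [0,0,0,0,0,0],
    [0,0,0,0,0,0],
    [0,0,0,0,0,0],
    [0,0,0,0,0,0],
    [0,0,0,0,0,0],
  ],
  fingers=-1,
  newtons=20,
)

```text
time: 10.38
tool_pos: [0.5581, 0.0881, 0.2069]
tool_rot: [3.141, -0.0, 1.852]
contact_force: [0.5, -0.5, 0.3]
opening: 0.0182
grip_force: 20.0
```

Run:
```python
from h import *
o=robot.observe()
for k in('time','tool_pos','tool_rot','contact_force','torque','opening','qpos'):print(k,np.round(o[k],4))
p=o['tool_pos'][:2]-[.5753,.0415]
r=np.array([[.961,.277],[-.277,.961]]);q=r@p;print('shaker rel',q,np.hypot(*q),'turn',np.arctan2(q[1],-q[0]))
```

```text
time 10.375
tool_pos [0.5581 0.0881 0.2069]
tool_rot [ 3.1412 -0.      1.8516]
contact_force [ 0.4643 -0.4859  0.3181]
torque [-0.0953 -0.034  -0.0096]
opening 0.0182
qpos [ 2.0900e-02  4.3090e-01  1.4436e+00  1.0000e-04  1.2668e+00 -2.6000e-01]
shaker rel [-0.0035702  0.0495569] 0.049685337927667626 turn 1.498878183250691
```

move_arm(
  motion=[
    [-0.004,-0.049,0,0,0,0],
    [-0.017,-0.099,0,0,0,0],
    [-0.033,-0.146,0,0,0,0],
    [-0.053,-0.192,0,0,0,0],
    [-0.078,-0.235,0,0,0,0],
    [-0.107,-0.276,0,0,0,0],
    [-0.14,-0.313,0,0,0,0],
    [-0.177,-0.347,0,0,0,0],
    [-0.177,-0.347,0,0,0,0],
  ],
)

```text
time: 11.5
tool_pos: [0.529, 0.061, 0.2065]
tool_rot: [-3.14, -0.0, 1.851]
contact_force: [-2.5, 0.8, 1.0]
opening: 0.0173
grip_force: 20.0
```

```bash
cat >> h.py <<'E'
AX=np.array([.5753,.0415]); RS=np.array([[.961,.277],[-.277,.961]])
def st():
    F=[]
    for i in range(4):
        o=robot.observe();F.append(o['contact_force']);c=wsnap('wl')
    f=200/np.tan(np.radians(float(c['vfov']))/2); v,u=np.mgrid[0:400,0:640]; x=u-c['cx'];y=v-c['cy'];r=np.hypot(x,y)+1e-9
    k=np.tan(r/f)/r; z=c['range_z']; P=np.stack([x*k*z,-y*k*z,-z],-1)@c['E'][:3,:3].T+c['E'][:3,3]
    m=(z>0)&(np.hypot(P[...,0]-AX[0],P[...,1]-AX[1])<.02)&(P[...,2]>.15)&(P[...,2]<.26)&(v<240)
    zz=P[...,2][m]; h,e=np.histogram(zz,np.arange(.15,.26,.002))
    q=RS@(o['tool_pos'][:2]-AX)
    print('t',o['time'],'pos',o['tool_pos'].round(4),'F shaker x,y',(RS@np.mean(F,0)[:2]).round(2),'Fz',np.mean(F,0)[2].round(2),'r',np.hypot(*q).round(4),'turn',np.arctan2(q[1],-q[0]).round(3),'open',o['opening'])
    print('hub',[(e[i].round(3),int(h[i]),float(zz[(zz>=e[i])&(zz<e[i+1])].mean().round(4))) for i in np.argsort(-h)[:4] if h[i]])
E
python3 -c "from h import *;st()"
```

```text
t 11.65 pos [0.5291 0.0613 0.2065] F shaker x,y [-2.31  2.05] Fz 0.51 r 0.0503 turn 0.686 open 0.017410345824921902
hub [(np.float64(0.158), 87, 0.1594), (np.float64(0.16), 41, 0.1604)]
```

move_arm(
  motion=[
    [-0.02,-0.016,0,0,0,0],
    [-0.04,-0.031,0,0,0,0],
    [-0.061,-0.045,0,0,0,0],
    [-0.082,-0.057,0,0,0,0],
    [-0.082,-0.057,0,0,0,0],
  ],
)

```text
time: 12.32
tool_pos: [0.5261, 0.0516, 0.2066]
tool_rot: [-3.141, 0.0, 1.851]
contact_force: [-3.8, 1.3, 0.1]
opening: 0.0172
grip_force: 20.0
```

```bash
sed -i 's/&(v<240)//' h.py; python3 -c "from h import *;st()
cv2.imwrite('pics/w4b.png',cv2.resize(cv2.imread('pics/wl.png')[100:400,120:520],(800,600),interpolation=2))"
```

```text
t 12.475 pos [0.5261 0.0518 0.2066] F shaker x,y [-4.28  2.59] Fz 0.4 r 0.0502 turn 0.487 open 0.01754597622104742
hub [(np.float64(0.158), 353, 0.1595), (np.float64(0.16), 217, 0.1605), (np.float64(0.164), 38, 0.165), (np.float64(0.162), 20, 0.1634)]
```

View pics/w4b.png

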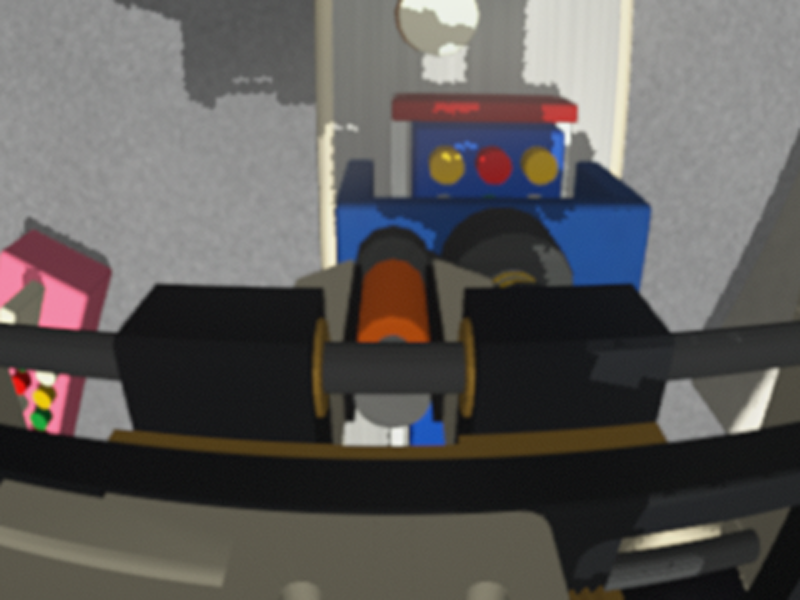

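The gripper holds the sleeve with the pin top visible, and the rack is still home. I'll use the pin-top depth as the measure of lift.

```bash
python3 - <<'E'
s=open('h.py').read(); i=s.index("    m=(z>0)")
j=s.index("    q=RS@"); s=s[:i]+"    S=o['tool_pos'][:2]; m=(z>0)&(np.hypot(P[...,0]-S[0],P[...,1]-S[1])<.006)&(P[...,2]>.235)&(P[...,2]<.262); zz=P[...,2][m]\n"+s[j:]
k=s.index("    print('hub'"); s=s[:k]+"    print('pintop z',np.percentile(zz,[50,75,90,97]).round(4),m.sum())\n"
open('h.py','w').write(s)
E
python3 -c "from h import *;st()"
```

```text
t 12.675 pos [0.5262 0.0519 0.2066] F shaker x,y [-4.29  2.47] Fz -0.02 r 0.0502 turn 0.489 open 0.01756043055982726
pintop z [0.2574 0.2578 0.2582 0.2584] 460
```

move_arm(
  motion=[
    [-0.018,-0.021,0,0,0,0],
    [-0.04,-0.032,0,0,0,0],
    [-0.04,-0.032,0,0,0,0],
  ],
)

```text
time: 13.1
tool_pos: [0.525, 0.0468, 0.207]
tool_rot: [3.14, 0.001, 1.851]
contact_force: [-0.6, 0.2, 0.3]
opening: 0.0176
grip_force: 20.0
```

```bash
python3 -c "from h import *;st()"
```

```text
t 13.25 pos [0.5249 0.047  0.2069] F shaker x,y [-0.35  0.13] Fz -0.21 r 0.0507 turn 0.389 open 0.017236380065440118
pintop z [0.2574 0.2578 0.2581 0.2584] 445
```

move_arm(
  motion=[
    [-0.024,-0.009,0,0,0,0],
    [-0.047,-0.017,0,0,0,0],
    [-0.047,-0.017,0,0,0,0],
  ],
)

```text
time: 13.68
tool_pos: [0.5244, 0.042, 0.2068]
tool_rot: [3.141, 0.0, 1.851]
contact_force: [2.2, 1.9, 0.0]
opening: 0.0178
grip_force: 20.0
```

```bash
python3 -c "from h import *;st()"
```

```text
t 13.825 pos [0.5244 0.042  0.2068] F shaker x,y [1.96 0.15] Fz 0.01 r 0.0509 turn 0.291 open 0.017544501365823823
pintop z [0.2575 0.258  0.2583 0.2586] 457
```

move_arm(
  motion=[
    [-0.025,-0.005,0,0,0,0],
    [-0.049,-0.008,0,0,0,0],
    [-0.049,-0.008,0,0,0,0],
  ],
)

```text
time: 14.25
tool_pos: [0.5246, 0.0371, 0.2067]
tool_rot: [-3.141, -0.0, 1.851]
contact_force: [0.6, 1.7, 0.3]
opening: 0.0176
grip_force: 20.0
```

```bash
python3 -c "from h import *;st()"
```

```text
t 14.4 pos [0.5246 0.0372 0.2067] F shaker x,y [0.97 0.64] Fz 0.61 r 0.0509 turn 0.196 open 0.017157630189691273
pintop z [0.2577 0.258  0.2584 0.2586] 467
```

move_arm(
  motion=[
    [-0.025,-0.004,0,0,0,0],
    [-0.049,-0.007,0,0,0,0],
    [-0.049,-0.007,0,0,0,0],
  ],
)

```text
time: 14.82
tool_pos: [0.5253, 0.0322, 0.2067]
tool_rot: [-3.141, -0.0, 1.851]
contact_force: [-0.4, 1.1, 1.0]
opening: 0.0173
grip_force: 20.0
```

```bash
python3 -c "from h import *;st()"
```

```text
t 14.975 pos [0.5253 0.0322 0.2067] F shaker x,y [-0.28  0.71] Fz 0.38 r 0.0509 turn 0.097 open 0.01749663025514917
pintop z [0.2577 0.2581 0.2584 0.2588] 467
```

move_arm(
  motion=[
    [-0.025,-0.002,0,0,0,0],
    [-0.05,-0.003,0,0,0,0],
    [-0.05,-0.003,0,0,0,0],
  ],
)

```text
time: 15.4
tool_pos: [0.5264, 0.0273, 0.2067]
tool_rot: [-3.141, 0.0, 1.851]
contact_force: [-0.8, 1.2, 0.3]
opening: 0.0172
grip_force: 20.0
```

```bash
python3 -c "from h import *;st()"
```

```text
t 15.55 pos [0.5264 0.0273 0.2067] F shaker x,y [-0.83  0.79] Fz 0.65 r 0.0509 turn -0.002 open 0.017602354416194812
pintop z [0.2578 0.2581 0.2585 0.2588] 459
```

move_arm(
  motion=[
    [-0.025,0.001,0,0,0,0],
    [-0.05,0.003,0,0,0,0],
    [-0.05,0.003,0,0,0,0],
  ],
)

```text
time: 15.98
tool_pos: [0.5281, 0.0225, 0.2066]
tool_rot: [-3.141, 0.0, 1.851]
contact_force: [-2.7, 0.8, 0.4]
opening: 0.0173
grip_force: 20.0
```

```bash
python3 -c "from h import *;st()"
```

```text
t 16.125 pos [0.5281 0.0225 0.2067] F shaker x,y [-2.69  0.71] Fz 0.4 r 0.0508 turn -0.101 open 0.01767693351180123
pintop z [0.2579 0.2583 0.2586 0.2589] 466
```

move_arm(
  motion=[
    [-0.025,0,0,0,0,0],
    [-0.049,0.003,0,0,0,0],
    [-0.049,0.003,0,0,0,0],
  ],
)

```text
time: 16.55
tool_pos: [0.5301, 0.018, 0.2068]
tool_rot: [3.141, 0.0, 1.851]
contact_force: [-0.6, -0.4, 0.9]
opening: 0.0176
grip_force: 20.0
```

```bash
python3 -c "from h import *;st()"
```

```text
t 16.7 pos [0.5301 0.0181 0.2068] F shaker x,y [-0.9   0.27] Fz 0.66 r 0.0509 turn -0.198 open 0.017494749843546466
pintop z [0.2578 0.2582 0.2585 0.2589] 459
```

move_arm(
  motion=[
    [-0.024,0.005,0,0,0,0],
    [-0.048,0.011,0,0,0,0],
    [-0.048,0.011,0,0,0,0],
  ],
)

```text
time: 17.12
tool_pos: [0.5325, 0.0137, 0.2067]
tool_rot: [3.141, 0.0, 1.851]
contact_force: [-0.0, 0.8, 0.9]
opening: 0.0177
grip_force: 20.0
```

```bash
python3 -c "from h import *;st()"
```

```text
t 17.275 pos [0.5324 0.0137 0.2068] F shaker x,y [-0.17  0.47] Fz 0.23 r 0.0511 turn -0.294 open 0.017162547449142196
pintop z [0.2578 0.2583 0.2587 0.259 ] 476
```

move_arm(
  motion=[
    [-0.024,0.008,0,0,0,0],
    [-0.047,0.017,0,0,0,0],
    [-0.047,0.017,0,0,0,0],
  ],
)

```text
time: 17.7
tool_pos: [0.5354, 0.0097, 0.2067]
tool_rot: [3.141, 0.0, 1.851]
contact_force: [-0.3, 1.3, 0.2]
opening: 0.0173
grip_force: 20.0
```

```bash
python3 -c "from h import *;st()"
```

```text
t 17.85 pos [0.5353 0.0097 0.2068] F shaker x,y [0.19 1.08] Fz 0.43 r 0.0511 turn -0.391 open 0.017696049875608907
pintop z [0.2579 0.2583 0.2586 0.2589] 464
```

move_arm(
  motion=[
    [-0.023,0.01,0,0,0,0],
    [-0.045,0.022,0,0,0,0],
    [-0.045,0.022,0,0,0,0],
  ],
)

```text
time: 18.27
tool_pos: [0.5388, 0.0058, 0.2066]
tool_rot: [3.141, 0.0, 1.851]
contact_force: [1.2, -0.5, -0.4]
opening: 0.0177
grip_force: 20.0
```

```bash
python3 -c "from h import *;st()"
```

```text
t 18.425 pos [0.5387 0.0059 0.2067] F shaker x,y [ 0.87 -0.4 ] Fz -0.94 r 0.0511 turn -0.49 open 0.01770915289865127
pintop z [0.2524 0.2528 0.2532 0.2535] 258
```

Dropped: the pin top fell about 5.5 mm between turn -0.39 and -0.49. Next is forward 2π to about 5.83. I'll compute the rows for that.

Run:
```python
import numpy as np
t0=-.493; T=np.linspace(t0,-.45+2*np.pi,49); Z=np.interp(np.arange(49),[0,12,48],[0,.06,.11])
p=np.c_[.5*np.sin(T),-.5*np.cos(T),Z]
for k in range(4):
    print([[*(float(a) for a in (p[12*k+i]-p[12*k]).round(3)),0,0,0] for i in range(1,13)],T[12*k+12])
```

```text
[[0.06, -0.027, 0.005, 0, 0, 0], [0.123, -0.046, 0.01, 0, 0, 0], [0.188, -0.057, 0.015, 0, 0, 0], [0.254, -0.059, 0.02, 0, 0, 0], [0.319, -0.053, 0.025, 0, 0, 0], [0.383, -0.038, 0.03, 0, 0, 0], [0.445, -0.014, 0.035, 0, 0, 0], [0.503, 0.017, 0.04, 0, 0, 0], [0.556, 0.056, 0.045, 0, 0, 0], [0.604, 0.101, 0.05, 0, 0, 0], [0.645, 0.152, 0.055, 0, 0, 0], [0.68, 0.209, 0.06, 0, 0, 0]] 1.0885463267948965
[[0.027, 0.06, 0.001, 0, 0, 0], [0.045, 0.123, 0.003, 0, 0, 0], [0.055, 0.189, 0.004, 0, 0, 0], [0.057, 0.254, 0.006, 0, 0, 0], [0.049, 0.32, 0.007, 0, 0, 0], [0.033, 0.384, 0.008, 0, 0, 0], [0.009, 0.445, 0.01, 0, 0, 0], [-0.023, 0.503, 0.011, 0, 0, 0], [-0.062, 0.555, 0.012, 0, 0, 0], [-0.108, 0.603, 0.014, 0, 0, 0], [-0.159, 0.644, 0.015, 0, 0, 0], [-0.216, 0.677, 0.017, 0, 0, 0]] 2.6700926535897933
[[-0.061, 0.026, 0.001, 0, 0, 0], [-0.124, 0.044, 0.003, 0, 0, 0], [-0.189, 0.053, 0.004, 0, 0, 0], [-0.255, 0.054, 0.006, 0, 0, 0], [-0.32, 0.046, 0.007, 0, 0, 0], [-0.384, 0.029, 0.008, 0, 0, 0], [-0.445, 0.005, 0.01, 0, 0, 0], [-0.502, -0.028, 0.011, 0, 0, 0], [-0.555, -0.068, 0.013, 0, 0, 0], [-0.602, -0.114, 0.014, 0, 0, 0], [-0.642, -0.166, 0.015, 0, 0, 0], [-0.675, -0.223, 0.017, 0, 0, 0]] 4.25163898038469
[[-0.025, -0.061, 0.001, 0, 0, 0], [-0.042, -0.124, 0.003, 0, 0, 0], [-0.051, -0.19, 0.004, 0, 0, 0], [-0.051, -0.256, 0.006, 0, 0, 0], [-0.042, -0.321, 0.007, 0, 0, 0], [-0.025, -0.384, 0.008, 0, 0, 0], [0.0, -0.445, 0.01, 0, 0, 0], [0.033, -0.502, 0.011, 0, 0, 0], [0.074, -0.554, 0.013, 0, 0, 0], [0.121, -0.6, 0.014, 0, 0, 0], [0.173, -0.64, 0.015, 0, 0, 0], [0.23, -0.673, 0.017, 0, 0, 0]] 5.833185307179586
```

move_arm(
  motion=[
    [0.06,-0.027,0.005,0,0,0],
    [0.123,-0.046,0.01,0,0,0],
    [0.188,-0.057,0.015,0,0,0],
    [0.254,-0.059,0.02,0,0,0],
    [0.319,-0.053,0.025,0,0,0],
    [0.383,-0.038,0.03,0,0,0],
    [0.445,-0.014,0.035,0,0,0],
    [0.503,0.017,0.04,0,0,0],
    [0.556,0.056,0.045,0,0,0],
    [0.604,0.101,0.05,0,0,0],
    [0.645,0.152,0.055,0,0,0],
    [0.68,0.209,0.06,0,0,0],
  ],
)

```text
time: 19.98
tool_pos: [0.5399, 0.0775, 0.2006]
tool_rot: [-3.141, 0.0, 1.852]
contact_force: [0.2, -3.7, -0.4]
opening: 0.0172
grip_force: 20.0
```

```bash
sed -i 's/AX=np.array(.*); RS=/AX=np.array([.5744,.0408]); RS=/' h.py; python3 -c "from h import *;st()"
```

```text
t 20.125 pos [0.5402 0.0776 0.2007] F shaker x,y [ 0.86 -2.42] Fz 0.01 r 0.0502 turn 1.104 open 0.01754681667139775
pintop z [0.251  0.2514 0.2517 0.2521] 340
```

move_arm(
  motion=[
    [0.027,0.06,0.001,0,0,0],
    [0.045,0.123,0.003,0,0,0],
    [0.055,0.189,0.004,0,0,0],
    [0.057,0.254,0.006,0,0,0],
    [0.049,0.32,0.007,0,0,0],
    [0.033,0.384,0.008,0,0,0],
    [0.009,0.445,0.01,0,0,0],
    [-0.023,0.503,0.011,0,0,0],
    [-0.062,0.555,0.012,0,0,0],
    [-0.108,0.603,0.014,0,0,0],
    [-0.159,0.644,0.015,0,0,0],
    [-0.216,0.677,0.017,0,0,0],
  ],
)

```text
time: 21.68
tool_pos: [0.6112, 0.0752, 0.199]
tool_rot: [3.141, -0.0, 1.852]
contact_force: [-2.0, -0.4, 0.7]
opening: 0.0171
grip_force: 20.0
```

```bash
python3 -c "from h import *;st()"
```

```text
t 21.825 pos [0.6114 0.0748 0.1991] F shaker x,y [-0.83 -0.46] Fz 0.76 r 0.0503 turn 2.679 open 0.017325586988953628
pintop z [0.2496 0.2499 0.2502 0.2506] 350
```

move_arm(
  motion=[
    [-0.061,0.026,0.001,0,0,0],
    [-0.124,0.044,0.003,0,0,0],
    [-0.189,0.053,0.004,0,0,0],
    [-0.255,0.054,0.006,0,0,0],
    [-0.32,0.046,0.007,0,0,0],
    [-0.384,0.029,0.008,0,0,0],
    [-0.445,0.005,0.01,0,0,0],
    [-0.502,-0.028,0.011,0,0,0],
    [-0.555,-0.068,0.013,0,0,0],
    [-0.602,-0.114,0.014,0,0,0],
    [-0.642,-0.166,0.015,0,0,0],
    [-0.675,-0.223,0.017,0,0,0],
  ],
)

```text
time: 23.38
tool_pos: [0.6079, 0.0036, 0.1974]
tool_rot: [3.141, 0.0, 1.851]
contact_force: [3.5, -0.6, -0.9]
opening: 0.0179
grip_force: 20.0
```

```bash
python3 -c "from h import *;st()"
```

```text
t 23.525 pos [0.6076 0.0035 0.1973] F shaker x,y [ 0.97 -2.4 ] Fz -0.15 r 0.0499 turn -2.017 open 0.01731306497083686
pintop z [0.2481 0.2484 0.2487 0.249 ] 352
```

move_arm(
  motion=[
    [-0.025,-0.061,0.001,0,0,0],
    [-0.042,-0.124,0.003,0,0,0],
    [-0.051,-0.19,0.004,0,0,0],
    [-0.051,-0.256,0.006,0,0,0],
    [-0.042,-0.321,0.007,0,0,0],
    [-0.025,-0.384,0.008,0,0,0],
    [0.0,-0.445,0.01,0,0,0],
    [0.033,-0.502,0.011,0,0,0],
    [0.074,-0.554,0.013,0,0,0],
    [0.121,-0.6,0.014,0,0,0],
    [0.173,-0.64,0.015,0,0,0],
    [0.23,-0.673,0.017,0,0,0],
  ],
)

```text
time: 25.08
tool_pos: [0.5366, 0.0082, 0.1956]
tool_rot: [-3.141, -0.0, 1.852]
contact_force: [0.2, -1.3, -0.2]
opening: 0.0177
grip_force: 20.0
```

move_arm(
  motion=[
    [0,0,0,0,0,0],
    [0,0,0,0,0,0],
  ],
)

```text
time: 25.32
tool_pos: [0.5368, 0.0082, 0.1955]
tool_rot: [-3.141, -0.001, 1.852]
contact_force: [-1.4, -0.9, 0.5]
opening: 0.0175
grip_force: 20.0
```

```bash
python3 -c "from h import *;st()
cv2.imwrite('pics/w5b.png',cv2.resize(cv2.imread('pics/wl.png')[100:400,120:520],(800,600),interpolation=2))"
```

```text
t 25.475 pos [0.537  0.0079 0.1955] F shaker x,y [-0.87  0.63] Fz 0.25 r 0.0498 turn -0.44 open 0.017221180681904306
pintop z [0.2466 0.2469 0.2472 0.2475] 365
```

View pics/w5b.png

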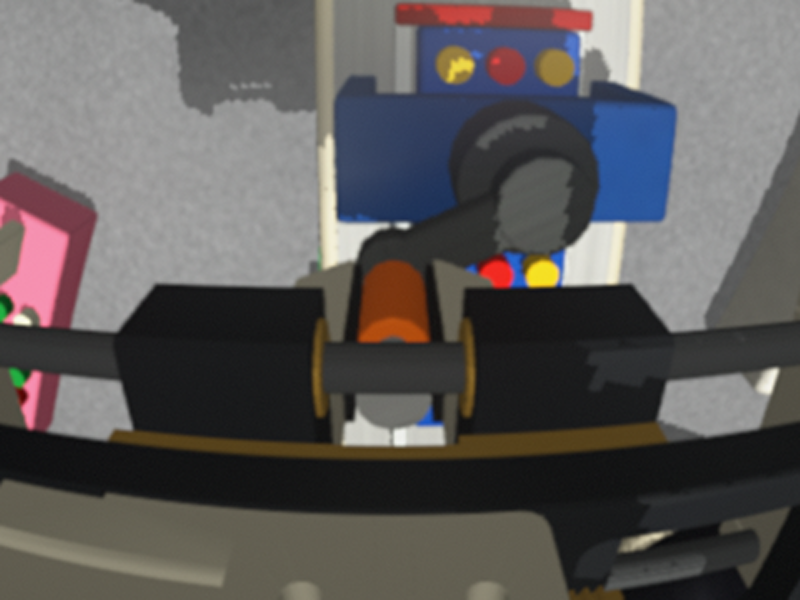

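The sleeve is gripped, the crank is one full turn on from the drop, the pin top is down about 12 mm from the crest, and the rack still meets the red stop at row ~28.

```bash
python3 -c "from cell import robot;print(robot.hand_in())"
```

```text
the job is handed in; nothing more can be done
None
```

The job is handed in, with no verdict returned. The rack is home against the red stop, the screw dropped off its thread at a reading of about -0.44 rad, and it was then turned forward one full turn to a lift of about -12 mm. The crank sleeve is still gripped.

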